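# Set the kiln's firing temperature and start it

## Robot

A 6-joint arm with a two-finger parallel gripper is mounted at the origin on the work surface. World frame = base frame: x ahead of the robot, y to its left, z up, the work surface at z = 0. Lengths are in m, angles in rad, forces in N, time in s.
With the tool pointing down it reaches from about 0.3 to 0.95 m from the base axis. Payload 3.1 kg.
Tool frame: the origin (TCP) lies on the centre line of the jaws, within the pads' length; the fingertips stand 11 mm ahead of it and the grasp point (between the pads) lies 8 mm behind it; z points along the fingers, y is the line along which they close (so a half turn about z gives the same grasp; the last joint's range is limited). The gripper opens to 85 mm and grips with 20 to 120 N. Pads are 22 mm wide; open, the fingers measure 114 mm over their backs; the gripper's body (76 mm by 85 mm) begins 54 mm behind the grasp point. The pads swing forward as they close: fully open they stand 13 mm farther back than shut.
Start: joints at [-1.374, 0.308, 1.634, -0, 1.2, -0.07], TCP at [0.165, -0.603, 0.242] pointing down, gripper open.
Joint ranges: [-3.06, 3.06], [-0.79, 1.96], [0.05, 2.63], [-1.19, 4.34], [0.05, 2.64], [-2.94, 2.94]. Speed limits (rad/s): [2.79, 2.79, 3.14, 3.14, 3.14, 3.14].

## Interface

Orientations are given as a 3x3 rotation matrix whose columns are the frame's x, y, z axes.
In Python, from bench import arm gives the robot as it stands. The module is installed in compiled form; this text tells all that it offers.
- The arm moves only by the shell command python3 -m pendant 'ROWS' [FORCE]. ROWS is JSON, a list of rows, each a list of 7 numbers: the opening, from -1 (shut) to 1 (fully open), then the shift along the tool's x, y, z in mm, then the turn, a rotation vector about the tool's x, y, z in degrees. In form: [[grip, tx, ty, tz, ax, ay, az], ...]. A call has 1 to 10 rows; each row shifts and turns the commanded pose from where the row before left it, along the tool's axes as they then stand; what a row does not reach is not made up. A row lasts 1/8 s, in which the tool goes at most 62.5 mm and 10.7 degrees, less where a joint would pass 70% of its speed; a pose out of reach is approached as far as the arm can. A call with a gripper value outside its range is refused whole. The fingers move at their own pace and stop on an object; FORCE is the grip in N (left out, the last holds). Time passes only in rows, so rows that do not move let the fingers close. It gives the time, the measured TCP pose, the force, the opening and the grip force at its end, in the units of the state.
- arm.read_state(): the state, without advancing time (a new reading comes with each control period).
- arm.capture(name): name is "side" or "top" or "wrist"; returns a dict with "pixels" (480x640x3 uint8, blue, green, red), "mtx" (3x3 intrinsics, pixels), "R" (3x3) and "t" (3): a world point X has camera coordinates R X + t; the wrist camera has in their place "mount" (4x4, takes a point from camera to tool coordinates, whose origin is the TCP and whose axes are the flange's). Camera axes: x right, y down, z forward; pixel columns grow to the right and rows downward; lengths in m; the calibration is good to about 2 mm. A picture is of the moment at which its call begins: read the wrist's pose just before it. There is no depth.
- arm.sign_off(): hands the job in; it is judged then, once.
Trained networks look in the newest picture that a camera, given by its name, has taken for a name from the list of things; names that differ only in an ending like _2 or _b are one class to them, and where a whole thing is asked for, a point or a joint stands for the part that bears it (a point fixed in the world has none). Each returns a list of dicts, best first, with "p" (0 to 1); they miss things now and then, are a little off and sometimes report something else, mostly with a low value. They report only what shows in the picture. A call takes as long as a camera call.
- arm.look_for(query, camera): "position" ([x, y, z] in m, in world coordinates, good to about 4 mm: the middle of the surface that is visible of it).
The state is a dict: "time": time; "qpos": joint angles; "qd": joint speeds; "tau": joint torques, N m; "tool_pos": TCP position; "orientation": TCP orientation; "force": force on the tool from outside, world axes, zero at the start; "moment": the same for the moment, N m; "gripper_width": finger opening in m; "grip_force": force on a finger pad.
Only numpy, scipy, OpenCV 4.12 (cv2) and the standard library are available. Lean on these libraries where they do the work, as an engineer would, in place of code of your own. Each camera call takes 0.05 s, during which the arm holds its last target. There are 200 camera calls.

## Task

Set the kiln controller for the lustre firing: with a closed gripper, roll the three thumbwheels until they read 745 from left to right as seen from the robot, each clicked squarely into its digit, pressing on them no harder than rolling them needs. Only then turn the red run switch clockwise to its stop and let go of everything. Leave the vase, the paint pot and the bowl where they stand.

Things in the scene. Friction and masses are not known exactly. Their poses are not given: they have to be found in the camera images.
- console: Kiln controller: blue bench console, fixed, 200 mm (its x) by 300 mm (its y), 85 mm high, with a level aluminium panel on top. Origin: centre of its underside, on the table. Its -x edge faces the robot, +y is left seen from the robot. At console x = 0, left to right: thumbwheels for hundreds, tens, units (y = 95, 48, 1 mm) and the red run switch (y = -90 mm).
- panel (a point): Centre of the console's panel surface, 85 mm above the table; axes as the console's. Round each wheel stands a black frame, 70 (x) by 34 mm (y), its top 8 mm below the wheel's top, with a white index mark either side of the wheel. At the panel's far edge (x = 50 to 80 mm) are two pilot lamps, up to 11 mm high, and a blank flat display.
- slot0 (a point): Panel surface at the middle of the hundreds wheel's slot, axes as the console's. Of the wheel (black, radius 30 mm, 16 mm wide, axle along console y) only the top shows, straight above this point, about 13 mm up. But the push-in units do not sit equally deep: each wheel's top is somewhere from 8.5 to 17.5 mm above this point, not measured.
- slot1 (a point): Panel surface at the middle of the tens wheel's slot; wheel and height as told for slot0. A wheel turns by friction: a fingertip dragged level over its top along console x carries the rim, 18.8 mm a digit. That takes about 3 N along the rim, so press down with some 7 to 9 N (with less it slips); above 15 N the thin axle breaks.
- slot2 (a point): Panel surface at the middle of the units wheel's slot; wheel and height as told for slot0. The wheels sit in sprung clips and give 1 mm per 10 N; touch down slowly, at some 10 mm/s, for a fast touch strikes hard. The rim is smooth to the finger. The digit set is the one on top, between the two white index marks.
- wheel0 (a joint): Angle (rad) of the hundreds wheel: digit = value / 0.6283 (36 degrees a digit; stops just below 0 and just above 9). It grows when the wheel's top is pushed away from the robot (console +x), falls when it is pulled towards the robot.
- wheel1 (a joint): Angle of the tens wheel, counted as for the hundreds wheel. A sprung roller clicks each wheel into its digits: let go within 0.2 rad of a digit, it snaps there by itself. Near half-way between two digits it can hang; a wheel may have been left so.
- wheel2 (a joint): Angle of the units wheel, counted as for the hundreds wheel.
- run (a joint): Angle of the run switch in rad: 0 = off, grows clockwise seen from above to its stop at 1.047 (60 degrees = run). It turns stiffly (0.06 N m) and stays where it is left. It is off at the start.
- run_grip (a point): Grip point on the axis of the red run switch, 37 mm above the panel, its x axis along the switch's grip bar (along the console's x when off; turns with the switch). The bar is 42 mm long, 14 mm thick and stands from 12 to 44 mm above the panel over a disc of 22 mm radius.
- vase_mid (a point): Bystander: small white vase with black bands, up to 72 mm across, 131 mm high, standing on the table left of the console; point on its axis half-way up.
- pot_mid (a point): Bystander: dark open paint pot, 68 mm across, 55 mm high, on the table right of the console; point on its axis half-way up.
- bowl_mid (a point): Bystander: white bowl, 110 mm across, 50 mm high, on the table beyond the console; point on its axis half-way up.

How it is judged:
On the way, in this order (a step that is already met when the one before it is completed fails the run):
1. the three wheels read 745 while the run switch is still off (value of joint wheel0 between 4.248 and 4.548 rad and value of joint wheel1 between 2.363 and 2.663 rad and value of joint wheel2 between 2.992 and 3.292 rad and value of joint run below 0.2 rad), for 0.3 s.
2. the run switch is turned to run (value of joint run above 0.93 rad), for 0.2 s.
At the end, for the whole second after the job is handed in: The wheels read 7, 4 and 5 (hundreds, tens, units), each within 0.15 rad of its digit; the run switch stands at 0.93 rad or more (stop at 1.047); vase, paint pot and bowl are within 20 mm of where they stood (value of joint wheel0 between 4.248 and 4.548 rad and value of joint wheel1 between 2.363 and 2.663 rad and value of joint wheel2 between 2.992 and 3.292 rad and value of joint run above 0.93 rad and distance of each of vase_mid, pot_mid, bowl_mid from where it was at the start of the episode below 0.02 m); the robot touches nothing.
It fails at once if a thumbwheel is pressed with more than 15 N (contact force between the fingers and wheel0 above 15 N or contact force between the fingers and wheel1 above 15 N or contact force between the fingers and wheel2 above 15 N).
It fails at once if the run switch is turned on while the wheels do not read 745 (value of joint run above 0.4 rad and not (value of joint wheel0 between 4.248 and 4.548 rad and value of joint wheel1 between 2.363 and 2.663 rad and value of joint wheel2 between 2.992 and 3.292 rad)).
It fails at once if the vase, the paint pot or the bowl is shifted by more than 20 mm or tipped (distance of any of vase_mid, pot_mid, bowl_mid from where it was at the start of the episode above 0.02 m or angle between any of vase_mid, pot_mid, bowl_mid's own z axis and vertical above 0.35 rad).
It also fails if it takes over 70 s, if anything falls off the work surface, if the arm or the gripper's body presses on something with over 40 N, if the wrist force passes 120 N, or if a joint passes its speed limit or range.

## Working session

There is one attempt and no reset: what is moved stays moved. The work goes in short steps, Python scripts to look and compute and a shell command to move; the robot and the scene stay as the last step left them, time stands still between calls to the robot, and variables do not carry over. Pictures are saved under pics/ and viewed, at most 10 in all, crops included, and the job is handed in when it is done.

```bash
mkdir -p pics; python3 - <<'E'
from bench import arm
import cv2,numpy as np
s=arm.read_state(); print({k:np.round(v,3).tolist() for k,v in s.items()})
ims=[]
for c in ["top","side"]:
    d=arm.capture(c); cv2.imwrite(f"pics/{c}0.png",d["pixels"]); print(c,np.round(d["mtx"],1).tolist(),np.round(d["R"],3).tolist(),np.round(d["t"],3).tolist())
    for q in ["console","wheel0","wheel1","wheel2","run","vase_mid","pot_mid","bowl_mid"]:
        print(q,[(np.round(r["position"],3).tolist(),round(r["p"],2)) for r in arm.look_for(q,c)][:4])
E
```

```text
{'time': 0.0, 'qpos': [-1.374, 0.309, 1.635, -0.0, 1.2, -0.07], 'qd': [0.0, -0.001, -0.002, 0.0, -0.001, -0.001], 'tau': [-0.0, -41.525, -27.666, -0.0, 0.01, 0.0], 'tool_pos': [0.165, -0.602, 0.241], 'orientation': [[0.965, 0.264, -0.0], [0.264, -0.965, 0.002], [0.0, -0.002, -1.0]], 'force': [-0.404, -0.827, 0.1], 'moment': [0.007, -0.052, -0.075], 'grip_force': 0.0, 'gripper_width': 0.085}
top [[453.3, 0.0, 324.6], [0.0, 453.3, 239.4], [0.0, 0.0, 1.0]] [[0.054, -0.999, 0.008], [-0.969, -0.054, -0.241], [0.241, 0.005, -0.971]] [0.03, 0.635, 0.805]
console [([0.539, -0.104, 0.086], 0.83)]
wheel0 [([0.543, -0.091, 0.096], 0.61), ([0.526, 0.001, 0.091], 0.54), ([0.533, -0.047, 0.101], 0.5), ([0.54, -0.104, 0.086], 0.43)]
wheel1 [([0.543, -0.091, 0.096], 0.61), ([0.526, 0.001, 0.091], 0.54), ([0.533, -0.047, 0.101], 0.5), ([0.54, -0.104, 0.086], 0.43)]
wheel2 [([0.543, -0.091, 0.096], 0.61), ([0.526, 0.001, 0.091], 0.54), ([0.533, -0.047, 0.101], 0.5), ([0.54, -0.104, 0.086], 0.43)]
run [([0.555, -0.176, 0.107], 0.76)]
vase_mid [([0.516, 0.14, 0.08], 0.61), ([0.552, -0.18, 0.11], 0.42)]
pot_mid [([0.572, -0.337, 0.029], 0.74)]
bowl_mid [([0.529, -0.0, 0.094], 0.65), ([0.742, -0.07, 0.02], 0.58), ([0.517, 0.141, 0.08], 0.19)]
side [[531.6, 0.0, 327.6], [0.0, 531.6, 249.3], [0.0, 0.0, 1.0]] [[-0.996, -0.084, -0.014], [-0.035, 0.552, -0.833], [0.077, -0.83, -0.553]] [0.62, 0.08, 1.107]
console []
wheel0 [([0.536, 0.006, 0.094], 0.69)]
wheel1 [([0.536, 0.006, 0.094], 0.69)]
wheel2 [([0.536, 0.006, 0.094], 0.69)]
run [([0.554, -0.174, 0.104], 0.61), ([0.542, -0.092, 0.09], 0.48)]
vase_mid [([0.521, 0.171, 0.067], 0.78)]
pot_mid []
bowl_mid [([0.531, -0.043, 0.091], 0.3)]
```

View pics/top0.png

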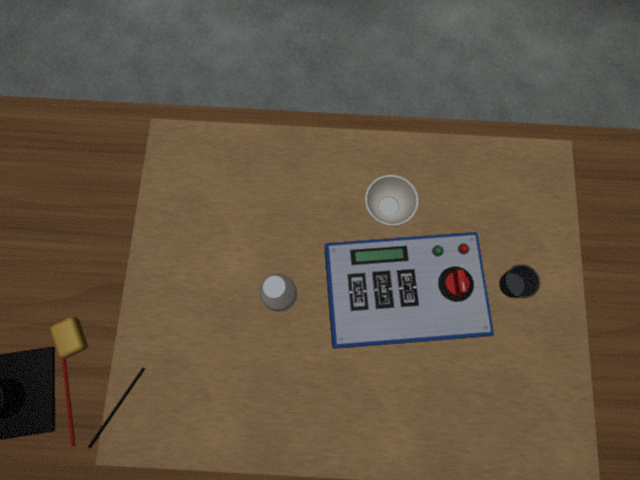

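The picture shows the wheels at about (358,291), (383,289) and (407,287), the run switch at (456,284), the vase at (278,292), the bowl at (391,200) and the pot at (519,281). The panel corners are at (326,243), (477,233), (493,332) and (333,347).

```bash
cat > h.py <<'E'
import numpy as np, cv2
from bench import arm
def ray(uv,K,R,t,z):
    d=R.T@np.linalg.solve(K,[uv[0],uv[1],1.]); c=-R.T@t
    return c+d*(z-c[2])/d[2]
def wristcam():
    s=arm.read_state(); d=arm.capture("wrist"); M=np.eye(4); M[:3,:3]=s["orientation"]; M[:3,3]=s["tool_pos"]
    W=np.linalg.inv(M@np.array(d["mount"])); return d["pixels"],np.array(d["mtx"]),W[:3,:3],W[:3,3],s
E
python3 - <<'E'
from h import *
d=arm.capture("top"); K,R,t=[np.array(d[k]) for k in("mtx","R","t")]
for p,z in [((326,243),.085),((477,233),.085),((493,332),.085),((333,347),.085),((358,291),.095),((407,287),.095)]: print(p,np.round(ray(p,K,R,t,z),4))
w=arm.capture("wrist"); print(np.round(w["mount"],3).tolist(),np.round(w["mtx"],1).tolist())
E
```

```text
(326, 243) [0.6238 0.0614 0.085 ]
(477, 233) [ 0.6601 -0.2302  0.085 ]
(493, 332) [ 0.4726 -0.2546  0.085 ]
(333, 347) [0.4299 0.0383 0.085 ]
(358, 291) [ 0.5333 -0.0027  0.095 ]
(407, 287) [ 0.5457 -0.0936  0.095 ]
[[-0.001, -0.966, -0.258, 0.066], [1.0, -0.001, -0.001, -0.0], [0.001, -0.258, 0.966, -0.132], [0.0, 0.0, 0.0, 1.0]] [[392.1, 0.0, 320.4], [0.0, 392.1, 240.9], [0.0, 0.0, 1.0]]
```

```bash
python3 -m pendant '[[-1,41,-41,0,0,0,0],[-1,41,-41,0,0,0,0],[-1,41,-41,0,0,0,0],[-1,41,-41,4,0,0,0],[-1,41,-41,6,0,0,0],[-1,41,-41,6,0,0,0],[-1,41,-41,6,0,0,0],[-1,41,-41,6,0,0,0],[-1,41,-41,6,0,0,0],[-1,41,-44,6,0,0,0]]' 30; python3 -m pendant '[[-1,41,-41,0,0,0,8],[-1,0,0,0,0,0,0]]'; python3 - <<'E'
from h import *
im,K,R,t,s=wristcam(); cv2.imwrite("pics/w1.png",im); print(s["time"],s["tool_pos"],s["orientation"])
for q in ["wheel0","run","console"]:
  print(q,[(np.round(r["position"],4).tolist(),round(r["p"],2)) for r in arm.look_for(q,"wrist")][:4])
E
```

```text
time: 2.25
tool_pos: [0.4525, -0.0949, 0.2027]
orientation: [[0.965, 0.263, 0.002], [0.263, -0.965, -0.001], [0.001, 0.001, -1.0]]
force: [0.3, -0.3, -0.2]
gripper_width: 0.0001
grip_force: 0.0
time: 2.5
tool_pos: [0.4818, -0.0428, 0.2026]
orientation: [[0.991, 0.133, 0.002], [0.133, -0.991, 0.001], [0.002, -0.0, -1.0]]
force: [0.1, -0.2, 0.6]
gripper_width: 0.0001
grip_force: 0.0
2.5 [ 0.48178369 -0.04282079  0.20262939] [[ 9.91167070e-01  1.32610146e-01  1.54559651e-03]
 [ 1.32609309e-01 -9.91168185e-01  6.32023872e-04]
 [ 1.61575887e-03 -4.21480763e-04 -9.99998606e-01]]
wheel0 [([0.544, -0.0474, 0.0992], 0.82), ([0.5488, -0.0926, 0.0885], 0.7), ([0.5329, -0.0012, 0.0928], 0.56)]
run []
console [([0.5511, -0.1043, 0.0842], 0.73)]
```

View pics/w1.png

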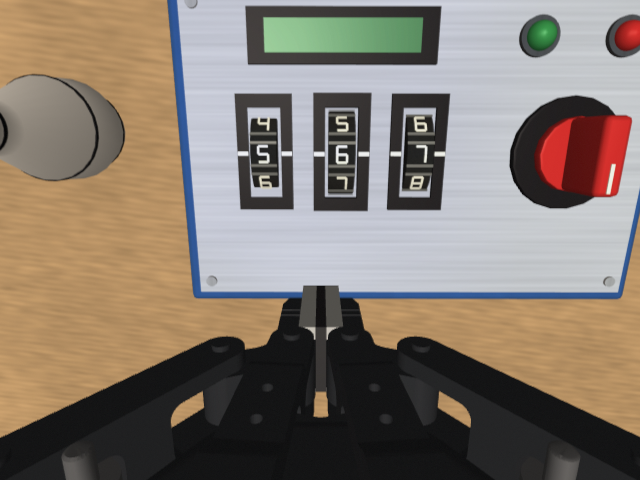

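The picture shows the wheels reading 5, 6, 7, all close to the index row at 154. The wheel centres are at columns of about 265, 342 and 418, and the red switch bar is at about (600,157). The wheels need +2, −2 and −2 digits.

```bash
python3 - <<'E'
from h import *
im,K,R,t,s=wristcam(); O=s["orientation"]
print("yaw",np.degrees(np.arctan2(O[1,0],O[0,0])))
for n,p,z in [("w0",(264.5,154),.09),("w1",(341.5,154),.09),("w2",(418,154),.09),("run disc",(570,152),.09),("cornerL",(197,296),.085),("cornerR",(621,295),.085)]:
    P=ray(p,K,R,t,z); print(n,np.round(P,4),"tool offset mm",np.round(O.T@(P-s["tool_pos"])*1000,1))
E
```

```text
yaw 7.269261212551179
w0 [ 0.5301 -0.0057  0.09  ] tool offset mm [ 55.4 -34.5 112.1]
w1 [ 0.536  -0.0522  0.09  ] tool offset mm [ 55.4  12.4 112.1]
w2 [ 0.5418 -0.0983  0.09  ] tool offset mm [ 55.3  58.9 112.2]
run disc [ 0.5546 -0.1896  0.09  ] tool offset mm [ 56.5 151.1 112.2]
cornerL [0.4295 0.0322 0.085 ] tool offset mm [-39.6 -84.8 117.2]
cornerR [ 0.4667 -0.2548  0.085 ] tool offset mm [-39.  204.6 117.3]
```

```bash
cat > free.py <<'E'
# exit 0 while nothing touches yet, 1 on contact; argv: upward force threshold
import sys; from h import *
s=arm.read_state(); f=s["force"][2]; print(round(f,2),round(s["tool_pos"][2]*1000,2)); sys.exit(f>float(sys.argv[1]))
E
python3 -m pendant '[[-1,23,-17,20,0,0,0],[-1,23,-17.5,30,0,0,0],[-1,0,0,30,0,0,0],[-1,0,0,4,0,0,0],[-1,0,0,0,0,0,0],[-1,0,0,0,0,0,0]]'
```

```text
time: 3.5
tool_pos: [0.5224, -0.0068, 0.1198]
orientation: [[0.992, 0.126, 0.003], [0.126, -0.992, -0.0], [0.003, 0.001, -1.0]]
force: [0.3, 0.5, 0.3]
gripper_width: 0.0002
grip_force: 0.0
```

```bash
D='python3 free.py 1.6'; 
python3 -m pendant '[[-1,0,0,1.2,0,0,0],[-1,0,0,1.2,0,0,0],[-1,0,0,1.2,0,0,0],[-1,0,0,0,0,0,0]]' >/dev/null && $D &&
python3 -m pendant '[[-1,0,0,0.8,0,0,0],[-1,0,0,0,0,0,0]]' >/dev/null && $D &&
python3 -m pendant '[[-1,0,0,0.8,0,0,0],[-1,0,0,0,0,0,0]]' >/dev/null && $D &&
python3 -m pendant '[[-1,0,0,0.8,0,0,0],[-1,0,0,0,0,0,0]]' >/dev/null && $D &&
python3 -m pendant '[[-1,0,0,0.8,0,0,0],[-1,0,0,0,0,0,0]]' >/dev/null && $D &&
python3 -m pendant '[[-1,0,0,0.8,0,0,0],[-1,0,0,0,0,0,0]]' >/dev/null && $D &&
python3 -m pendant '[[-1,0,0,0.8,0,0,0],[-1,0,0,0,0,0,0]]' >/dev/null && $D &&
python3 -m pendant '[[-1,0,0,0.8,0,0,0],[-1,0,0,0,0,0,0]]' >/dev/null && $D &&
python3 -m pendant '[[-1,0,0,0.8,0,0,0],[-1,0,0,0,0,0,0]]' >/dev/null && $D &&
python3 -m pendant '[[-1,0,0,0.8,0,0,0],[-1,0,0,0,0,0,0]]' >/dev/null && $D &&
python3 -m pendant '[[-1,0,0,0.8,0,0,0],[-1,0,0,0,0,0,0]]' >/dev/null && $D &&
python3 -m pendant '[[-1,0,0,0.8,0,0,0],[-1,0,0,0,0,0,0]]' >/dev/null && $D
python3 free.py 2; python3 -c "
from h import *;s=arm.read_state();print(s['time'],s['force'],s['tool_pos'])"
```

```text
-0.7 114.57
-0.7 114.57
4.0 [ 0.75810799 -0.34893028 -0.69993592] [ 0.52122555 -0.00590724  0.11457346]False
False
```

```bash
sed -i 's/sys.exit(f>float(sys.argv\[1\]))/sys.exit(int(f>float(sys.argv[1])))/' free.py; D='python3 free.py 1.8'; 
python3 -m pendant '[[-1,0,0,0.8,0,0,0],[-1,0,0,0,0,0,0]]' >/dev/null && $D &&
python3 -m pendant '[[-1,0,0,0.8,0,0,0],[-1,0,0,0,0,0,0]]' >/dev/null && $D &&
python3 -m pendant '[[-1,0,0,0.8,0,0,0],[-1,0,0,0,0,0,0]]' >/dev/null && $D &&
python3 -m pendant '[[-1,0,0,0.8,0,0,0],[-1,0,0,0,0,0,0]]' >/dev/null && $D &&
python3 -m pendant '[[-1,0,0,0.8,0,0,0],[-1,0,0,0,0,0,0]]' >/dev/null && $D &&
python3 -m pendant '[[-1,0,0,0.8,0,0,0],[-1,0,0,0,0,0,0]]' >/dev/null && $D &&
python3 -m pendant '[[-1,0,0,0.8,0,0,0],[-1,0,0,0,0,0,0]]' >/dev/null && $D &&
python3 -m pendant '[[-1,0,0,0.8,0,0,0],[-1,0,0,0,0,0,0]]' >/dev/null && $D &&
python3 -m pendant '[[-1,0,0,0.8,0,0,0],[-1,0,0,0,0,0,0]]' >/dev/null && $D &&
python3 -m pendant '[[-1,0,0,0.8,0,0,0],[-1,0,0,0,0,0,0]]' >/dev/null && $D &&
python3 -m pendant '[[-1,0,0,0.8,0,0,0],[-1,0,0,0,0,0,0]]' >/dev/null && $D &&
python3 -m pendant '[[-1,0,0,0.8,0,0,0],[-1,0,0,0,0,0,0]]' >/dev/null && $D
python3 -c "
from h import *;s=arm.read_state();print(s['time'],s['force'],s['tool_pos'])"
```

```text
0.68 113.74
1.04 112.98
0.02 112.18
0.48 111.4
0.3 110.59
0.15 109.8
-0.17 108.99
-0.19 108.18
0.44 107.4
0.65 106.59
-1.14 105.81
0.25 105.02
7.0 [-0.09887065  0.16502548  0.25097111] [ 0.52133286 -0.00599231  0.10501798]
```

```bash
D='python3 free.py 1.8'; 
python3 -m pendant '[[-1,0,0,0.7,0,0,0],[-1,0,0,0,0,0,0]]' >/dev/null && $D &&
python3 -m pendant '[[-1,0,0,0.7,0,0,0],[-1,0,0,0,0,0,0]]' >/dev/null && $D &&
python3 -m pendant '[[-1,0,0,0.7,0,0,0],[-1,0,0,0,0,0,0]]' >/dev/null && $D &&
python3 -m pendant '[[-1,0,0,0.7,0,0,0],[-1,0,0,0,0,0,0]]' >/dev/null && $D &&
python3 -m pendant '[[-1,0,0,0.7,0,0,0],[-1,0,0,0,0,0,0]]' >/dev/null && $D
python3 -c "
from h import *;s=arm.read_state();print(s['time'],s['force'],s['tool_pos'])"
```

```text
1.5 104.65
4.82 104.22
7.5 [-2.06296747  0.31984444  4.81642038] [ 0.52156923 -0.00598571  0.10421596]
```

```bash
python3 -m pendant '[[-1,0,0,0.4,0,0,0],[-1,2,0,0,0,0,0],[-1,2,0,0,0,0,0],[-1,0,0,0,0,0,0]]'
```

```text
time: 8.0
tool_pos: [0.5263, -0.0054, 0.1044]
orientation: [[0.992, 0.127, 0.002], [0.127, -0.992, 0.0], [0.002, 0.0, -1.0]]
force: [-1.4, 0.5, 6.7]
gripper_width: -0.0002
grip_force: 3.2
```

```bash
python3 -m pendant '[[-1,2,0,0.3,0,0,0],[-1,2,0,0,0,0,0],[-1,0,0,0,0,0,0]]'; python3 -m pendant '[[-1,2.5,0,0,0,0,0],[-1,2.5,0,0,0,0,0]]';python3 -m pendant '[[-1,2.5,0,0,0,0,0],[-1,2.5,0,0,0,0,0],[-1,0,0,0,0,0,0]]'
```

```text
time: 8.38
tool_pos: [0.5311, -0.0048, 0.1043]
orientation: [[0.992, 0.127, 0.004], [0.127, -0.992, 0.0], [0.004, 0.0, -1.0]]
force: [-0.2, 0.7, 6.2]
gripper_width: -0.0
grip_force: 3.2
time: 8.62
tool_pos: [0.5363, -0.0041, 0.1045]
orientation: [[0.992, 0.126, 0.004], [0.126, -0.992, 0.0], [0.004, 0.0, -1.0]]
force: [1.4, 1.1, 5.9]
gripper_width: 0.0002
grip_force: 3.0
time: 9.0
tool_pos: [0.5405, -0.0035, 0.1042]
orientation: [[0.992, 0.127, 0.002], [0.127, -0.992, 0.0], [0.002, 0.0, -1.0]]
force: [-1.0, 0.4, 6.8]
gripper_width: 0.0003
grip_force: 3.6
```

```bash
python3 -m pendant '[[-1,0,0,-2,0,0,0],[-1,0,0,-4,0,0,0],[-1,-20,0,-14,0,0,0],[-1,-25,0,0,0,0,0],[-1,0,0,0,0,0,0]]'; python3 - <<'E'
from h import *
im,K,R,t,s=wristcam(); 
cv2.imwrite("pics/w2.png",im)
E
```

```text
time: 9.62
tool_pos: [0.4926, -0.0094, 0.1223]
orientation: [[0.992, 0.126, -0.002], [0.126, -0.992, 0.0], [-0.002, -0.0, -1.0]]
force: [0.8, -0.5, -0.1]
gripper_width: -0.0003
grip_force: 0.0
```

View pics/w2.png

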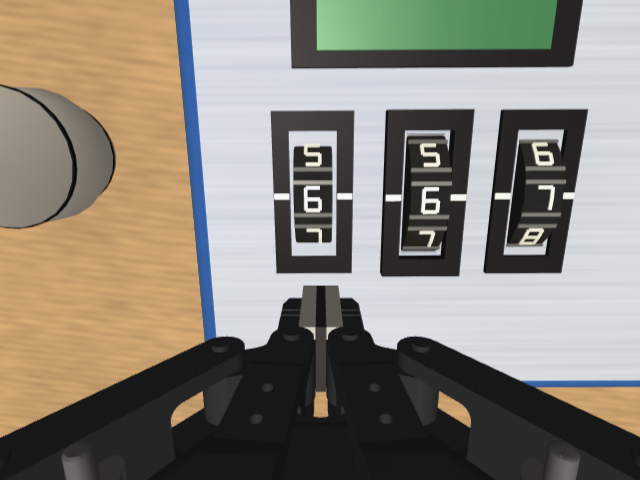

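The picture shows the wheels reading 6, 6, 7. Wheel 0 has clicked in (its 6 is at (313,198) against the mark row 196), and wheel 1 stands visibly higher. I'll repeat the same stroke.

```bash
python3 -m pendant '[[-1,26.2,0,10,0,0,0],[-1,0,0,6,0,0,0],[-1,0,0,1.5,0,0,0],[-1,0,0,0,0,0,0],[-1,0,0,0.8,0,0,0],[-1,0,0,0.8,0,0,0],[-1,0,0,0.5,0,0,0],[-1,0,0,0.5,0,0,0],[-1,0,0,0,0,0,0]]'
```

```text
time: 10.8
tool_pos: [0.5207, -0.0061, 0.1038]
orientation: [[0.992, 0.127, 0.0], [0.127, -0.992, -0.0], [0.0, 0.0, -1.0]]
force: [-2.5, 0.2, 8.1]
gripper_width: -0.0003
grip_force: 3.5
```

```bash
python3 -m pendant '[[-1,2,0,0,0,0,0],[-1,2.5,0,0,0,0,0],[-1,2.5,0,0,0,0,0],[-1,2.5,0,0,0,0,0],[-1,2.5,0,0,0,0,0],[-1,2.5,0,0,0,0,0],[-1,2.5,0,0,0,0,0],[-1,2,0,0,0,0,0],[-1,0,0,0,0,0,0]]'; python3 -m pendant '[[-1,0,0,-2,0,0,0],[-1,0,0,-4,0,0,0],[-1,-10,0,-14,0,0,0],[-1,0,0,0,0,0,0]]'
```

```text
time: 11.92
tool_pos: [0.5405, -0.0035, 0.1042]
orientation: [[0.992, 0.127, 0.002], [0.127, -0.992, 0.0], [0.002, 0.0, -1.0]]
force: [-1.4, 1.2, 6.6]
gripper_width: -0.0001
grip_force: 3.5
time: 12.42
tool_pos: [0.5298, -0.0051, 0.1235]
orientation: [[0.992, 0.127, 0.002], [0.127, -0.992, -0.0], [0.002, 0.0, -1.0]]
force: [0.2, 0.2, 0.3]
gripper_width: 0.0003
grip_force: 0.0
```

```bash
D='python3 free.py 1.8'; python3 -m pendant '[[-1,10,47,0,0,0,0],[-1,0,0,5,0,0,0],[-1,0,0,3,0,0,0],[-1,0,0,0,0,0,0]]' && $D &&
python3 -m pendant '[[-1,0,0,0.8,0,0,0],[-1,0,0,0,0,0,0]]' >/dev/null && $D &&
python3 -m pendant '[[-1,0,0,0.8,0,0,0],[-1,0,0,0,0,0,0]]' >/dev/null && $D &&
python3 -m pendant '[[-1,0,0,0.8,0,0,0],[-1,0,0,0,0,0,0]]' >/dev/null && $D &&
python3 -m pendant '[[-1,0,0,0.8,0,0,0],[-1,0,0,0,0,0,0]]' >/dev/null && $D &&
python3 -m pendant '[[-1,0,0,0.8,0,0,0],[-1,0,0,0,0,0,0]]' >/dev/null && $D &&
python3 -m pendant '[[-1,0,0,0.8,0,0,0],[-1,0,0,0,0,0,0]]' >/dev/null && $D &&
python3 -m pendant '[[-1,0,0,0.8,0,0,0],[-1,0,0,0,0,0,0]]' >/dev/null && $D &&
python3 -m pendant '[[-1,0,0,0.8,0,0,0],[-1,0,0,0,0,0,0]]' >/dev/null && $D &&
python3 -m pendant '[[-1,0,0,0.8,0,0,0],[-1,0,0,0,0,0,0]]' >/dev/null && $D &&
python3 -m pendant '[[-1,0,0,0.8,0,0,0],[-1,0,0,0,0,0,0]]' >/dev/null && $D &&
python3 -m pendant '[[-1,0,0,0.8,0,0,0],[-1,0,0,0,0,0,0]]' >/dev/null && $D &&
python3 -m pendant '[[-1,0,0,0.8,0,0,0],[-1,0,0,0,0,0,0]]' >/dev/null && $D
python3 -c "
from h import *;s=arm.read_state();print(s['time'],s['force'],s['tool_pos'])"
```

```text
time: 12.92
tool_pos: [0.5443, -0.0495, 0.1138]
orientation: [[0.992, 0.127, -0.002], [0.127, -0.992, 0.001], [-0.002, -0.001, -1.0]]
force: [0.5, -0.2, -0.5]
gripper_width: -0.0002
grip_force: 0.0
-0.47 113.84
0.05 114.08
0.3 113.31
0.6 112.4
0.54 111.58
-0.69 110.8
0.48 110.05
2.68 109.66
14.675 [0.65042784 0.71476369 2.67696775] [ 0.54557918 -0.05034993  0.1096598 ]
```

```bash
python3 -m pendant '[[-1,0,0,0.6,0,0,0],[-1,0,0,0.5,0,0,0],[-1,0,0,0,0,0,0]]'; python3 -m pendant '[[-1,-2,0,0,0,0,0],[-1,-2.5,0,0,0,0,0]]';  python3 -m pendant '[[-1,-2.5,0,0,0,0,0],[-1,-2.5,0,0,0,0,0],[-1,-2.5,0,0,0,0,0],[-1,-2.5,0,0,0,0,0],[-1,-2.5,0,0,0,0,0],[-1,-2,0,0,0,0,0],[-1,0,0,0,0,0,0]]'
```

```text
time: 15.05
tool_pos: [0.5459, -0.0503, 0.1092]
orientation: [[0.992, 0.127, 0.001], [0.127, -0.992, -0.0], [0.001, 0.0, -1.0]]
force: [-1.6, 0.7, 6.0]
gripper_width: -0.0001
grip_force: 3.3
time: 15.3
tool_pos: [0.5429, -0.0508, 0.1094]
orientation: [[0.992, 0.126, 0.005], [0.126, -0.992, 0.0], [0.005, 0.0, -1.0]]
force: [1.0, 1.0, 4.8]
gripper_width: 0.0002
grip_force: 2.4
time: 16.18
tool_pos: [0.5266, -0.0529, 0.1087]
orientation: [[0.992, 0.127, 0.001], [0.127, -0.992, -0.0], [0.0, 0.0, -1.0]]
force: [0.7, 1.0, 5.4]
gripper_width: 0.0
grip_force: 3.0
```

```bash
python3 -m pendant '[[-1,0,0,-2,0,0,0],[-1,0,0,-4,0,0,0],[-1,-15,0,-14,0,0,0],[-1,-12,0,0,0,0,0],[-1,0,0,0,0,0,0]]'; python3 - <<'E'
from h import *
im,K,R,t,s=wristcam(); 
cv2.imwrite("pics/w3.png",im[90:300,120:520])
E
```

```text
time: 16.8
tool_pos: [0.4982, -0.0561, 0.1274]
orientation: [[0.992, 0.126, -0.002], [0.126, -0.992, 0.0], [-0.002, -0.001, -1.0]]
force: [1.1, -0.1, 0.2]
gripper_width: -0.0001
grip_force: 0.0
```

View pics/w3.png

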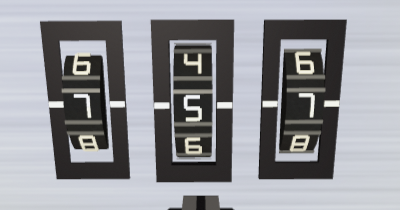

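The crop shows 7, 5, 7, with the digits in line with the marks (row 105). Now the second tens stroke, a little firmer.

```bash
python3 -m pendant '[[-1,45.8,0,0,0,0,0],[-1,0,0,10,0,0,0],[-1,0,0,6,0,0,0],[-1,0,0,1.5,0,0,0],[-1,0,0,0,0,0,0],[-1,0,0,0.8,0,0,0],[-1,0,0,0.8,0,0,0],[-1,0,0,0.7,0,0,0],[-1,0,0,0.6,0,0,0],[-1,0,0,0,0,0,0]]'; python3 -m pendant '[[-1,-2,0,0,0,0,0],[-1,-2.5,0,0,0,0,0],[-1,-2.5,0,0,0,0,0],[-1,-2.5,0,0,0,0,0],[-1,-2.5,0,0,0,0,0],[-1,-2.5,0,0,0,0,0],[-1,-2.5,0,0,0,0,0],[-1,-2,0,0,0,0,0],[-1,0,0,0,0,0,0]]'; python3 -m pendant '[[-1,0,0,-2,0,0,0],[-1,0,0,-4,0,0,0],[-1,0,0,-4,0,0,0],[-1,0,0,0,0,0,0]]'
```

```text
time: 18.1
tool_pos: [0.5459, -0.0504, 0.1091]
orientation: [[0.992, 0.127, 0.001], [0.127, -0.992, -0.0], [0.001, 0.0, -1.0]]
force: [-1.4, -1.0, 6.6]
gripper_width: -0.0
grip_force: 3.5
time: 19.23
tool_pos: [0.5263, -0.053, 0.1086]
orientation: [[0.992, 0.127, 0.0], [0.127, -0.992, -0.0], [0.0, 0.0, -1.0]]
force: [-1.0, -0.1, 6.5]
gripper_width: -0.0001
grip_force: 3.4
time: 19.73
tool_pos: [0.5264, -0.0528, 0.1179]
orientation: [[0.992, 0.127, 0.0], [0.127, -0.992, -0.0], [0.0, 0.0, -1.0]]
force: [-0.4, -0.3, 0.1]
gripper_width: -0.0
grip_force: 0.0
```

```bash
D='python3 free.py 1.8'; python3 -m pendant '[[-1,18.8,46.5,0,0,0,0],[-1,0,0,3,0,0,0],[-1,0,0,0,0,0,0]]' && $D &&
python3 -m pendant '[[-1,0,0,0.8,0,0,0],[-1,0,0,0,0,0,0]]' >/dev/null && $D &&
python3 -m pendant '[[-1,0,0,0.8,0,0,0],[-1,0,0,0,0,0,0]]' >/dev/null && $D &&
python3 -m pendant '[[-1,0,0,0.8,0,0,0],[-1,0,0,0,0,0,0]]' >/dev/null && $D &&
python3 -m pendant '[[-1,0,0,0.8,0,0,0],[-1,0,0,0,0,0,0]]' >/dev/null && $D &&
python3 -m pendant '[[-1,0,0,0.8,0,0,0],[-1,0,0,0,0,0,0]]' >/dev/null && $D &&
python3 -m pendant '[[-1,0,0,0.8,0,0,0],[-1,0,0,0,0,0,0]]' >/dev/null && $D &&
python3 -m pendant '[[-1,0,0,0.8,0,0,0],[-1,0,0,0,0,0,0]]' >/dev/null && $D &&
python3 -m pendant '[[-1,0,0,0.8,0,0,0],[-1,0,0,0,0,0,0]]' >/dev/null && $D &&
python3 -m pendant '[[-1,0,0,0.8,0,0,0],[-1,0,0,0,0,0,0]]' >/dev/null && $D &&
python3 -m pendant '[[-1,0,0,0.8,0,0,0],[-1,0,0,0,0,0,0]]' >/dev/null && $D &&
python3 -m pendant '[[-1,0,0,0.8,0,0,0],[-1,0,0,0,0,0,0]]' >/dev/null && $D &&
python3 -m pendant '[[-1,0,0,0.8,0,0,0],[-1,0,0,0,0,0,0]]' >/dev/null && $D
python3 -c "
from h import *;s=arm.read_state();print(s['time'],s['force'],s['tool_pos'])"
```

```text
time: 20.1
tool_pos: [0.55, -0.0963, 0.114]
orientation: [[0.992, 0.126, -0.002], [0.126, -0.992, 0.001], [-0.002, -0.001, -1.0]]
force: [-0.1, 0.5, 0.0]
gripper_width: -0.0
grip_force: 0.0
0.01 114.01
-0.09 113.75
0.37 113.18
0.15 112.32
0.52 111.48
0.34 110.69
-0.36 109.9
-0.05 109.09
0.46 108.3
-0.23 107.45
-0.07 106.66
2.18 106.25
22.85 [0.55670074 0.16683988 2.18134574] [ 0.55098819 -0.09650259  0.10624515]
```

```bash
python3 -m pendant '[[-1,0,0,0.7,0,0,0],[-1,0,0,0.6,0,0,0],[-1,0,0,0,0,0,0]]'; python3 -m pendant '[[-1,-2,0,0.1,0,0,0],[-1,-2.5,0,0,0,0,0],[-1,-2.5,0,0,0,0,0],[-1,-2.5,0,0,0,0,0],[-1,-2.5,0,0,0,0,0],[-1,-2.5,0,0,0,0,0],[-1,-2.5,0,0,0,0,0],[-1,-2,0,0,0,0,0],[-1,0,0,0,0,0,0]]'; python3 -m pendant '[[-1,0,0,-2,0,0,0],[-1,0,0,-4,0,0,0],[-1,0,0,-4,0,0,0],[-1,18.8,0,0,0,0,0],[-1,0,0,4,0,0,0],[-1,0,0,3.5,0,0,0],[-1,0,0,0,0,0,0]]';  python3 -m pendant '[[-1,0,0,0.8,0,0,0],[-1,0,0,0.7,0,0,0],[-1,0,0,0.6,0,0,0],[-1,0,0,0.4,0,0,0],[-1,0,0,0,0,0,0]]'
```

```text
time: 23.22
tool_pos: [0.5514, -0.0965, 0.1057]
orientation: [[0.992, 0.127, 0.001], [0.127, -0.992, -0.0], [0.001, 0.0, -1.0]]
force: [-1.5, 0.7, 6.3]
gripper_width: 0.0002
grip_force: 3.2
time: 24.35
tool_pos: [0.532, -0.0991, 0.1051]
orientation: [[0.992, 0.127, 0.0], [0.127, -0.992, -0.0], [0.0, 0.0, -1.0]]
force: [-0.5, 1.6, 5.5]
gripper_width: -0.0003
grip_force: 2.9
time: 25.22
tool_pos: [0.5498, -0.0964, 0.1066]
orientation: [[0.992, 0.127, -0.001], [0.127, -0.992, 0.0], [-0.001, -0.001, -1.0]]
force: [0.1, 0.3, 0.4]
gripper_width: -0.0
grip_force: 0.0
time: 25.85
tool_pos: [0.551, -0.0964, 0.1057]
orientation: [[0.992, 0.127, 0.001], [0.127, -0.992, 0.0], [0.001, -0.0, -1.0]]
force: [-1.8, 2.2, 6.9]
gripper_width: 0.0002
grip_force: 3.4
```

```bash
python3 -m pendant '[[-1,-2,0,0.1,0,0,0],[-1,-2.5,0,0,0,0,0],[-1,-2.5,0,0,0,0,0],[-1,-2.5,0,0,0,0,0],[-1,-2.5,0,0,0,0,0],[-1,-2.5,0,0,0,0,0],[-1,-2.5,0,0,0,0,0],[-1,-2,0,0,0,0,0],[-1,0,0,0,0,0,0]]'; python3 -m pendant '[[-1,0,0,-2,0,0,0],[-1,0,0,-4,0,0,0],[-1,0,0,-30,0,0,0],[1,-30,0,-40,0,0,0],[1,0,0,0,0,0,0]]'; python3 - <<'E'
from h import *
im,K,R,t,s=wristcam(); print(s["tool_pos"])
cv2.imwrite("pics/w4.png",im)
E
```

```text
time: 26.98
tool_pos: [0.5314, -0.099, 0.1049]
orientation: [[0.992, 0.127, -0.001], [0.127, -0.992, -0.0], [-0.001, 0.0, -1.0]]
force: [-1.0, 0.3, 5.5]
gripper_width: -0.0002
grip_force: 3.1
time: 27.6
tool_pos: [0.5028, -0.1035, 0.1832]
orientation: [[0.992, 0.126, 0.005], [0.126, -0.992, -0.002], [0.004, 0.002, -1.0]]
force: [0.7, -0.2, -0.2]
gripper_width: 0.0357
grip_force: 0.0
[ 0.50280749 -0.10347964  0.18320466]
```

View pics/w4.png

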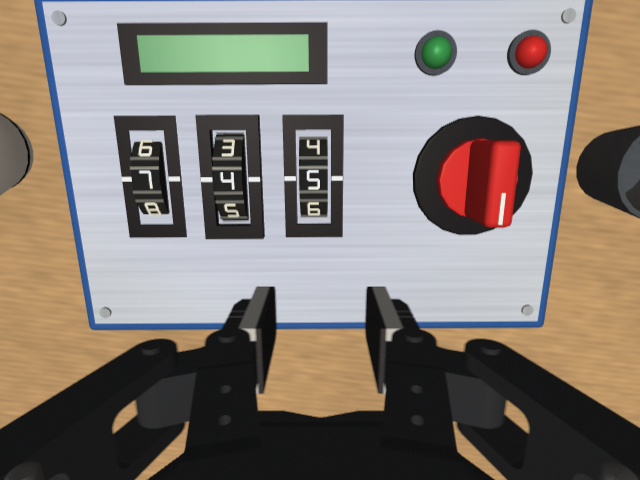

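The picture shows 7, 4, 5, centred between the marks (row 179), and the red bar at about (492,182). Next is the run switch.

```bash
python3 -m pendant '[[0,20,45.5,0,0,0,0],[0,20,45.5,0,0,0,0],[0,0,0,0,0,0,0]]'; python3 - <<'E'
from h import *
im,K,R,t,s=wristcam(); print(s["tool_pos"],s["qpos"])
cv2.imwrite("pics/w5.png",im)
print(arm.look_for("run","wrist")[:1], arm.look_for("run_grip","wrist")[:1])
E
```

```text
time: 28.02
tool_pos: [0.5546, -0.1906, 0.1789]
orientation: [[0.992, 0.124, -0.0], [0.124, -0.992, -0.001], [-0.0, 0.001, -1.0]]
force: [-0.5, 0.6, 0.3]
gripper_width: 0.0424
grip_force: 0.0
[ 0.55464041 -0.19055084  0.17887861] [-4.04856868e-01  3.02197504e-01  1.77932540e+00 -6.76347358e-04
  1.05993026e+00  1.04176538e+00]
[{'position': [0.5611, -0.1877, 0.0998], 'p': 0.84}] [{'position': [0.5602, -0.1818, 0.0993], 'p': 0.95}]
```

View pics/w5.png

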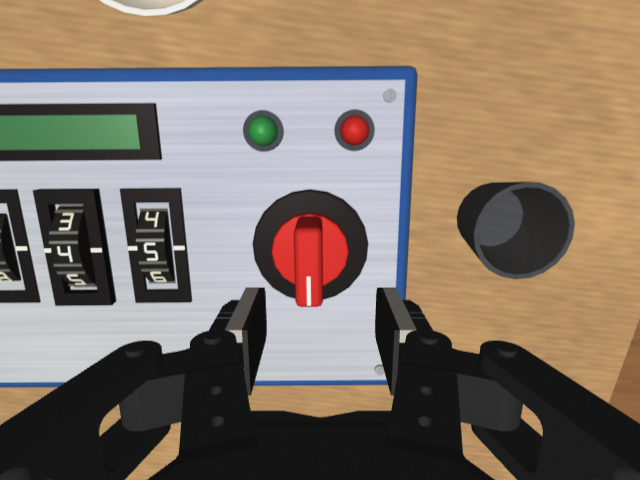

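The bar is at column 309 and the jaws are centred at 321, so the bar is about 5 mm to the left and 4 mm ahead. I'll correct that, descend and close.

```bash
python3 -m pendant '[[0,4,-5,10,0,0,0],[0,0,0,20,0,0,0],[0,0,0,20,0,0,0],[0,0,0,15,0,0,0],[0,0,0,0,0,0,0]]' 30 ; python3 -m pendant '[[-1,0,0,0,0,0,0],[-1,0,0,0,0,0,0],[-1,0,0,0,0,0,0],[-1,0,0,0,0,0,0]]' 30
```

```text
time: 28.8
tool_pos: [0.5551, -0.1816, 0.1134]
orientation: [[0.992, 0.127, -0.004], [0.127, -0.992, 0.002], [-0.003, -0.002, -1.0]]
force: [-1.1, -1.0, 0.3]
gripper_width: 0.0427
grip_force: 0.0
time: 29.3
tool_pos: [0.5575, -0.184, 0.1165]
orientation: [[0.992, 0.127, 0.002], [0.127, -0.992, -0.003], [0.002, 0.003, -1.0]]
force: [0.2, -5.5, -0.1]
gripper_width: 0.013
grip_force: 33.8
```

```bash
python3 -m pendant '[[-1,0,1,0,0,0,0],[-1,0,0,0,0,0,8],[-1,0,0,0,0,0,8],[-1,0,0,0,0,0,8],[-1,0,0,0,0,0,0]]' 40 ; python3 -m pendant '[[-1,0,0,0,0,0,8],[-1,0,0,0,0,0,8],[-1,0,0,0,0,0,8],[-1,0,0,0,0,0,0]]'
```

```text
time: 29.92
tool_pos: [0.5576, -0.1845, 0.1165]
orientation: [[0.958, -0.287, 0.002], [-0.287, -0.958, -0.002], [0.003, 0.001, -1.0]]
force: [-0.5, -4.5, 1.6]
gripper_width: 0.0133
grip_force: 40.9
time: 30.42
tool_pos: [0.5574, -0.185, 0.1165]
orientation: [[0.759, -0.651, 0.002], [-0.651, -0.759, -0.003], [0.003, 0.001, -1.0]]
force: [-0.3, -6.7, 1.4]
gripper_width: 0.0133
grip_force: 40.9
```

Rotating well with low forces. I'll finish to the stop.

```bash
python3 -m pendant '[[-1,0,0,0,0,0,6],[-1,0,0,0,0,0,5],[-1,0,0,0,0,0,2],[-1,0,0,0,0,0,0],[-1,0,0,0,0,0,0]]'; python3 -c "
from h import *;print(arm.read_state()['moment'])"
```

```text
time: 31.05
tool_pos: [0.5572, -0.1852, 0.1165]
orientation: [[0.596, -0.803, 0.001], [-0.803, -0.596, -0.004], [0.004, 0.001, -1.0]]
force: [-1.8, -5.3, 2.1]
gripper_width: 0.013
grip_force: 42.1
[-0.98424155  0.1035497   0.59797919]
```

```bash
python3 -m pendant '[[0,0,0,0,0,0,0],[0,0,0,0,0,0,0],[0,0,0,0,0,0,0],[0,0,0,-20,0,0,0],[0,0,0,-50,0,0,0],[0,-40,0,-20,0,0,0],[0,-40,0,0,0,0,0],[0,0,0,0,0,0,0]]'; python3 - <<'E'
from h import *
im,K,R,t,s=wristcam(); cv2.imwrite("pics/w6.png",im)
E
```

```text
time: 32.05
tool_pos: [0.5082, -0.1171, 0.2069]
orientation: [[0.594, -0.805, 0.001], [-0.805, -0.594, 0.0], [-0.0, -0.001, -1.0]]
force: [0.2, 0.4, -0.9]
gripper_width: 0.0428
grip_force: 0.0
```

View pics/w6.png

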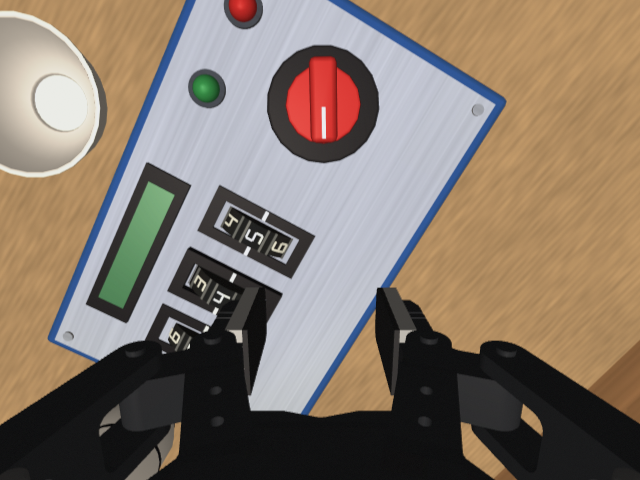

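The picture shows the bar at (322,97) along the image vertical, which is 60° from off, with the units on 5 at (255,237) and the tens on 4. The gripper is clear, so I'm handing in.

```bash
python3 -c "
from bench import arm;print(arm.sign_off())"
```

```text
the job is handed in; nothing more can be done
None
```

The wheels were rolled to 745, then the run switch was turned clockwise to its stop and everything released; the job was handed in at about 32 s, with no verdict returned.

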